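# Press two loose jar lids home

### The arm

A 6-joint arm with a two-finger parallel gripper is mounted at the origin on a cart in front of the work surface, level with it; the furniture and walls round the work are solid. World frame = base frame: x ahead of the robot, y to its left, z up, the work surface at z = 0. Lengths are in m, angles in rad, forces in N, time in s.
With the tool pointing down it reaches from about 0.35 to 0.975 m from the base axis. Payload 4.9 kg.
Tool frame: the origin (TCP) lies midway between the tips of the shut fingers; the grasp point (between the pads) lies 19 mm behind it; z points along the fingers, y is the line along which they close (so a half turn about z gives the same grasp; the last joint's range is limited). The gripper opens to 85 mm and grips with 20 to 120 N. Pads are 22 mm wide; open, the fingers measure 114 mm over their backs; the gripper's body (76 mm by 85 mm) begins 54 mm behind the grasp point. The pads swing forward as they close: fully open they stand 13 mm farther back than shut.
Start: joints at [-1.243, 0.053, 1.613, -0, 1.476, -0.119], TCP at [0.27, -0.564, 0.231] pointing down, gripper open.
Joint ranges: [-3.01, 3.01], [-1.01, 2.22], [0.06, 2.58], [-1.02, 4.17], [0.09, 2.62], [-3.14, 3.14]. Speed limits (rad/s): [2.57, 2.57, 3.14, 3.14, 3.14, 3.14].

### API

Orientations are given as a unit quaternion [w, x, y, z].
In Python, from plant import state, grab_frame, job_done, cut_out, place_of gives the robot as it stands.
- The arm moves only by the tool jog_arm, never from a script. Its argument "motion" is text: rows parted by semicolons, each of 7 numbers parted by spaces: the opening in per cent of the stroke, from 0 (shut) to 100 (fully open), then the shift along the tool's x, y, z as a fraction of full scale, then the turn, a rotation vector about the tool's x, y, z as a fraction of full scale. A call has exactly 5 rows; each row is the pose to reach, as a shift and turn from the pose commanded when the call began, along the tool's axes at that moment; what a row does not reach only later rows make up. Full scale, the value 1, is 50 cm for a shift and 1.5 rad for a turn. A row lasts 1/8 s, in which the tool goes at most 62.5 mm and 10.7 degrees, less where a joint would pass 70% of its speed; a pose out of reach is approached as far as the arm can. A call with a number of a shift or a turn outside -1 to 1 is refused whole. A call with a gripper value outside its range is refused whole. The fingers move at their own pace and stop on an object; the grip force is fixed at half the most. Time passes only in rows, so rows that repeat a pose let the fingers close, or fill a call up. It gives the time, the measured TCP pose, the force, the opening and the grip force at its end, in the units of the state.
- state(): the state, without advancing time (a new reading comes with each control period).
- grab_frame(name): name is "side" or "top"; returns a dict with "color" (400x640x3 uint8, red, green, blue), "range_z" (400x640 float32, m along the optical axis (not along the pixel's ray), 0 where there is no reading), "intrinsics" (3x3 intrinsics, pixels), "world_from_camera" (4x4, takes a point from camera to world coordinates). Camera axes: x right, y up, looking along -z (the intrinsics and any distortion apply to the point x, -y, -z); pixel columns grow to the right and rows downward; lengths in m; the calibration is good to about 2 mm. A picture is of the moment at which its call begins.
- job_done(): hands the job in; it is judged then, once.
Trained networks look in the newest picture that a camera, given by its name, has taken for a name from the list of things; names that differ only in an ending like _2 or _b are one class to them, and where a whole thing is asked for, a point or a joint stands for the part that bears it (a point fixed in the world has none). Each returns a list of dicts, best first, with "p" (0 to 1); they miss things now and then, are a little off and sometimes report something else, mostly with a low value. They report only what shows in the picture. A call takes as long as a camera call. They do not tell look-alikes from the thing itself.
- cut_out(camera, thing): "pixels" (400x640 bool, what is visible of it).
- place_of(camera, thing): "at" ([x, y, z] in m, in world coordinates, good to about 4 mm: a listed point, or the origin of a listed thing).
The state is a dict: "time": time; "joint_pos": joint angles; "joint_vel": joint speeds; "joint_efforts": joint torques, N m; "tool_pos": TCP position; "tool_rot": TCP orientation; "contact_force": force on the tool from outside, world axes, zero at the start; "ft_torque": the same for the moment, N m; "gripper_width": opening from 0.0 (shut) to 1.0 (fully open); "grasp_force": force on a finger pad.
Only numpy, scipy, OpenCV 4.12 (cv2) and the standard library are available. Lean on these libraries where they do the work, as an engineer would, in place of code of your own. Each camera call takes 0.05 s, during which the arm holds its last target. There are 200 camera calls.

### The job

Two of the three glass storage jars were not shut properly: the wooden lids of the largest one, which is empty, and of the smallest one, which is nearly full, stand up a little. With the fingertips gently press first the lid of the empty jar, then that of the nearly full jar, fully home, pressing from above on the middle of the lid, without lifting a lid or shifting a jar. Leave the third jar and the things standing round the jars untouched, and at the end draw the hand well clear upwards.

Things in the scene. Friction and masses are not known exactly. Their poses are not given: they have to be found in the camera images.
- empty_jar: the empty clear glass storage jar, the largest of the three glass jars (86 mm across): loose on the worktop, about 0.28 kg with its lid. Origin: centre of its underside on the worktop; z up. The rim of the glass is at 125 mm; with the lid home the flat lid top is at 138 mm
- empty_jar_top (a point): centre of the flat round top (86 mm across; press within about 20 mm of this point) of empty_jar's wooden lid; it moves with the lid
- empty_jar_lid (a joint): how far empty_jar's lid stands up from its home position, in m: 0 is fully home, at the start 0.006 to 0.0095. It slides straight down in the jar's neck against a snug sealing ring (about 2.5 N, no spring: it stays where it is left) and stops hard at 0
- powder_jar: the glass storage jar nearly full of a pale powder, the smallest of the three glass jars (74 mm across): loose on the worktop, about 0.28 kg with its lid. Origin: centre of its underside on the worktop; z up. The rim of the glass is at 115 mm; with the lid home the flat lid top is at 128 mm
- powder_jar_top (a point): centre of the flat round top (74 mm across; press within about 20 mm of this point) of powder_jar's wooden lid; it moves with the lid
- powder_jar_lid (a joint): how far powder_jar's lid stands up from its home position, in m: 0 is fully home, at the start 0.006 to 0.0095. It slides straight down in the jar's neck against a snug sealing ring (about 2.5 N, no spring: it stays where it is left) and stops hard at 0
- low_jar: glass storage jar with a little brownish powder at the bottom, wooden lid shut; 82 mm across, 134 mm tall. Origin: centre of its underside; loose, to be left untouched
- salt_shaker: salt shaker of glass with a grey domed top; 44 mm across, 90 mm tall. Origin: centre of its underside; loose, to be left untouched
- spice_jar: small spice jar with a screw cap; 45 mm across, 106 mm tall. Origin: centre of its underside; loose, to be left untouched
- sugar_pot: white lidded sugar pot with two ears; 78 x 110 mm, 128 mm tall. Origin: centre of its underside; loose, to be left untouched
- white_cup: white cup with one handle; 62 x 90 mm, 55 mm tall. Origin: centre of its underside; loose, to be left untouched
- pepper_mill: dark wooden pepper mill; 58 mm across, 170 mm tall. Origin: centre of its underside; loose, to be left untouched
- tomato_tin: food tin; 57 mm across, 72 mm tall. Origin: centre of its underside; loose, to be left untouched
Things that resemble listed ones, but are neither listed nor needed, are in the scene too. Leave any blue look-alike of the powder_jar alone. What is shaped like the empty_jar but pink is not meant.

How it is judged:
On the way, in this order (a step that is already met when the one before it is completed fails the run):
1. the fingertips rest on empty_jar and its lid is home (value of joint empty_jar_lid below 0.002 m and contact force between the fingers and empty_jar above 0.5 N), for 0.1 s.
2. the fingertips rest on powder_jar and its lid is home (value of joint powder_jar_lid below 0.002 m and contact force between the fingers and powder_jar above 0.5 N), for 0.1 s.
At the end, for the whole second after the job is handed in: the lids of the empty and the nearly full jar are within 2 mm of home, both jars stand upright within 15 mm of where they were and at rest, the fingertips are about 30 mm or more above the height of the lids, and every other thing is within 8 mm of where it was (value of joint each of empty_jar_lid, powder_jar_lid below 0.002 m and distance of each of empty_jar, powder_jar from where it was at the start of the episode below 0.015 m and angle between each of empty_jar, powder_jar's own z axis and vertical below 0.05 rad and linear speed of each of empty_jar, powder_jar below 0.01 m/s and height (world z) of the grasp point above 0.185 m and distance of each of low_jar, salt_shaker, spice_jar, sugar_pot, white_cup, pepper_mill, tomato_tin from where it was at the start of the episode below 0.008 m); the robot touches nothing.
It fails at once if a jar is pressed hard (over 40 N) (contact force between the fingers and empty_jar above 40 N or contact force between the fingers and powder_jar above 40 N).
It fails at once if the nearly full jar is pressed before the empty jar's lid is down (value of joint empty_jar_lid above 0.003 m and contact force between the fingers and powder_jar above 1 N).
It fails at once if a jar is touched with the hand more than 25 mm off the middle of its lid (a lid pressed on its edge jams) ((contact force between the fingers and empty_jar above 1 N and horizontal distance between the grasp point and empty_jar_top above 0.025 m) or (contact force between the fingers and powder_jar above 1 N and horizontal distance between the grasp point and powder_jar_top above 0.025 m)).
It fails at once if a lid is pulled up to over 13 mm, or a jar is lifted over 6 mm, tipped over 0.15 rad or shifted over 15 mm (value of joint any of empty_jar_lid, powder_jar_lid above 0.013 m or height (world z) of any of empty_jar, powder_jar above 0.006 m or angle between any of empty_jar, powder_jar's own z axis and vertical above 0.15 rad or distance of any of empty_jar, powder_jar from where it was at the start of the episode above 0.015 m).
It fails at once if the third jar or a thing round the jars is touched (over 1 N) (contact force between any of the fingers, the arm and low_jar above 1 N or contact force between any of the fingers, the arm and salt_shaker above 1 N or contact force between any of the fingers, the arm and spice_jar above 1 N or contact force between any of the fingers, the arm and sugar_pot above 1 N or contact force between any of the fingers, the arm and white_cup above 1 N or contact force between any of the fingers, the arm and pepper_mill above 1 N or contact force between any of the fingers, the arm and tomato_tin above 1 N).
It also fails if it takes over 32 s, if anything falls off the work surface, if the arm or the gripper's body presses on something with over 40 N, if the wrist force passes 120 N, or if a joint passes its speed limit or range.

## Working session

There is one attempt and no reset: what is moved stays moved. The work goes in short steps, Python scripts to look and compute and a tool call to move; the robot and the scene stay as the last step left them, time stands still between calls to the robot, and variables do not carry over. Pictures are saved under pics/ and viewed, at most 10 in all, crops included, and the job is handed in when it is done.

Besides the shell and the picture viewer there is one more tool, called after "Request:" as name(argument=value, ...) on one line, values as JSON. jog_arm: Moves the arm, as the interface text tells. Shift numbers are shares of 50 cm and turn numbers shares of 1.5 rad, none past 1 either way. Its arguments: {"type":"object","properties":{"motion":{"type":"string"}},"required":["motion"]}

```bash
mkdir -p pics; cat > a.py <<'E'
from plant import *
import numpy as np, cv2
s=state();print(s['time'],s['tool_pos'],s['tool_rot'],s['gripper_width'])
for c in ['top','side']:
    f=grab_frame(c);cv2.imwrite(f'pics/{c}.png',f['color'][:,:,::-1]);np.savez(f'{c}.npz',**f)
    K=f['intrinsics'];T=np.linalg.inv(f['world_from_camera'])
    for n in ['empty_jar_top','powder_jar_top','low_jar']+(['pepper_mill','sugar_pot'] if c=='top' else []):
        for d in place_of(c,n)[:4]:
            p=T@np.r_[d['at'],1];print(c,n,round(d['p'],2),np.round(d['at'],3),np.round([K[0,2]-K[0,0]*p[0]/p[2],K[1,2]+K[1,1]*p[1]/p[2]]))
E
python3 a.py
```

```text
0.0 [ 0.26983262 -0.56306492  0.23006504] [-1.00359318e-03  9.75155341e-01  2.21519848e-01 -1.05128344e-04] 1.0018219444466936
top empty_jar_top 0.75 [0.469 0.076 0.142] [315. 221.]
top empty_jar_top 0.68 [0.463 0.24  0.137] [265. 222.]
top empty_jar_top 0.6 [0.485 0.5   0.14 ] [186. 214.]
top powder_jar_top 0.82 [0.484 0.377 0.131] [224. 215.]
top powder_jar_top 0.77 [0.385 0.418 0.128] [211. 245.]
top powder_jar_top 0.71 [0.467 0.24  0.136] [265. 221.]
top powder_jar_top 0.27 [ 0.494 -0.059  0.002] [353. 216.]
top low_jar 0.58 [ 0.435 -0.252  0.003] [406. 233.]
top low_jar 0.26 [ 0.67  -0.372  0.001] [437. 170.]
top pepper_mill 0.56 [ 0.668 -0.226 -0.002] [397. 170.]
top pepper_mill 0.39 [ 0.652  0.131 -0.002] [301. 173.]
top sugar_pot 0.71 [ 0.493 -0.062  0.002] [354. 217.]
side empty_jar_top 0.78 [0.466 0.078 0.143] [292. 199.]
side empty_jar_top 0.5 [0.486 0.501 0.137] [243. 166.]
side powder_jar_top 0.7 [ 0.464  0.078 -0.005] [293. 240.]
side powder_jar_top 0.61 [0.459 0.24  0.136] [267. 187.]
side powder_jar_top 0.6 [0.489 0.376 0.126] [258. 177.]
side powder_jar_top 0.58 [0.392 0.418 0.125] [229. 180.]
side low_jar 0.75 [ 0.43  -0.258  0.001] [343. 287.]
```

```bash
python3 -c "
import cv2
t=cv2.imread('pics/top.png')[130:280,160:460];s=cv2.imread('pics/side.png')[130:310,190:420]
cv2.imwrite('pics/t2.png',cv2.resize(t,None,fx=2.6,fy=2.6,interpolation=3));cv2.imwrite('pics/s2.png',cv2.resize(s,None,fx=3,fy=3,interpolation=3))"
```

```text
(no output)
```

View pics/t2.png

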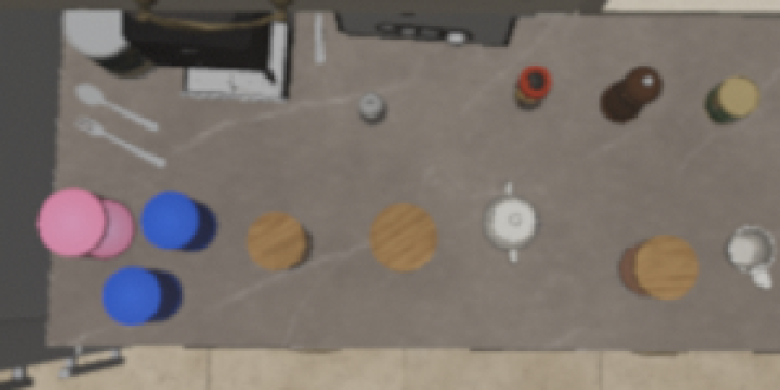

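View pics/s2.png

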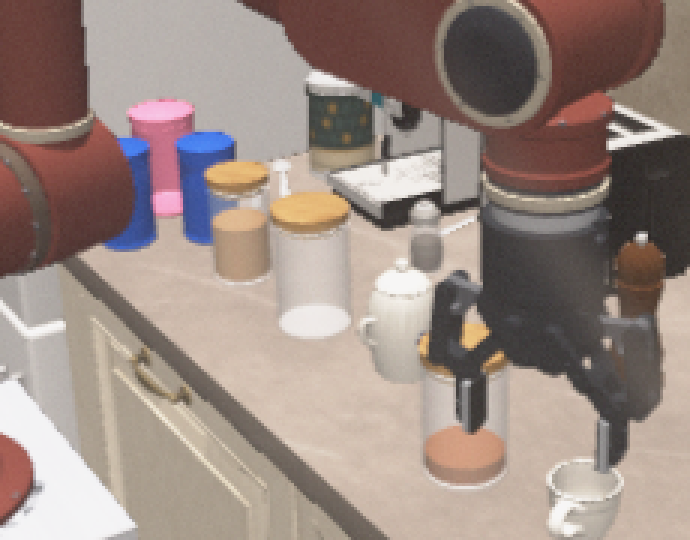

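The top view shows the two wooden lids left of the sugar pot: the powder jar's at about (265,222) in the full image and the empty jar's at (315,221). The side view confirms which is empty and which holds powder. The blue and pink look-alikes are at the far left, and the low jar is at (406,233).

Request:
jog_arm(motion="0 0.08 -0.087 0 0 0 0; 0 0.16 -0.174 0 0 0 0; 0 0.24 -0.26 0 0 0 0; 0 0.32 -0.347 0 0 0 0; 0 0.4 -0.434 0 0 0 0")

```text
time: 1.12
tool_pos: [0.3569, -0.2798, 0.2315]
tool_rot: [0.0, 0.975, 0.221, 0.0]
contact_force: [0.6, 0.4, 0.7]
gripper_width: 0.001
grasp_force: 0.0
```

Request:
jog_arm(motion="0 0.07 -0.075 0 0 0 0; 0 0.14 -0.15 0 0 0 0; 0 0.21 -0.225 0 0 0 0; 0 0.28 -0.3 0 0 0 0; 0 0.35 -0.376 0 0 0 0")

```text
time: 1.75
tool_pos: [0.4336, -0.0347, 0.2317]
tool_rot: [0.0, 0.975, 0.222, 0.001]
contact_force: [0.1, 0.9, -0.0]
gripper_width: 0.0
grasp_force: 0.0
```

```bash
python3 - <<'E'
from plant import *
import numpy as np
f=np.load('top.npz');K=f['intrinsics'];W=f['world_from_camera'];Z=f['range_z']
for n,g in [('empty_jar_lid',(315,221)),('powder_jar_lid',(265,222))]:
    u,v=np.meshgrid(np.arange(640),np.arange(400));z=Z
    P=np.stack([(u-K[0,2])/K[0,0]*z,-(v-K[1,2])/K[1,1]*z,-z,np.ones_like(z)],-1)@W.T
    m=(abs(u-g[0])<22)&(abs(v-g[1])<22)&(z>0)&(P[...,2]>.11)&(P[...,2]<.17)
    q=P[m];print(n,m.sum(),(q.min(0)+q.max(0))[:2]/2,q.mean(0)[:3],np.ptp(q,0)[:2],np.median(q[:,2]))
s=state();print(s['tool_pos'],s['joint_pos'])
E
```

```text
empty_jar_lid 537 [0.46970917 0.07467172] [0.46901118 0.07556876 0.1441939 ] [0.0821565  0.08211316] 0.14419963371678612
powder_jar_lid 407 [0.46361116 0.23804646] [0.46308437 0.2369462  0.13509351] [0.0725543  0.07359945] 0.13517818195139686
[ 0.43356743 -0.03473     0.23172116] [-2.51332102e-01 -4.32055775e-01  2.03292573e+00 -4.67165759e-05
  1.53934067e+00  8.72754433e-01]
```

Request:
jog_arm(motion="0 0.06 -0.065 0 0 0 0; 0 0.12 -0.13 0 0 0 0; 0 0.16 -0.169 0 0 0 0; 0 0.16 -0.169 0.06 0 0 0; 0 0.16 -0.169 0.12 0 0 0")

```text
time: 2.38
tool_pos: [0.4693, 0.075, 0.1712]
tool_rot: [0.0, 0.975, 0.222, 0.001]
contact_force: [-0.0, -0.1, 0.1]
gripper_width: -0.002
grasp_force: 0.0
```

Request:
jog_arm(motion="0 0 0 0.012 0 0 0; 0 0 0 0.024 0 0 0; 0 0 0 0.034 0 0 0; 0 0 0 0.042 0 0 0; 0 0 0 0.046 0 0 0")

```text
time: 3.0
tool_pos: [0.4691, 0.0744, 0.1485]
tool_rot: [0.0, 0.975, 0.222, 0.0]
contact_force: [-0.6, -1.3, 0.0]
gripper_width: -0.0
grasp_force: 0.0
```

Request:
jog_arm(motion="0 0 0 0.002 0 0 0; 0 0 0 0.004 0 0 0; 0 0 0 0.006 0 0 0; 0 0 0 0.008 0 0 0; 0 0 0 0.01 0 0 0")

```text
time: 3.62
tool_pos: [0.469, 0.0744, 0.1437]
tool_rot: [0.0, 0.975, 0.222, 0.0]
contact_force: [-0.6, 0.0, 2.1]
gripper_width: -0.0
grasp_force: 1.1
```

Contact. I'll continue at 1 mm per row.

Request:
jog_arm(motion="0 0 0 0.002 0 0 0; 0 0 0 0.004 0 0 0; 0 0 0 0.006 0 0 0; 0 0 0 0.007 0 0 0; 0 0 0 0.008 0 0 0")

```text
time: 4.25
tool_pos: [0.4689, 0.0744, 0.1393]
tool_rot: [0.0, 0.975, 0.222, 0.0]
contact_force: [-0.5, 0.1, 2.3]
gripper_width: -0.004
grasp_force: 1.1
```

Request:
jog_arm(motion="0 0 0 0.001 0 0 0; 0 0 0 0.002 0 0 0; 0 0 0 0.003 0 0 0; 0 0 0 0.003 0 0 0; 0 0 0 0.003 0 0 0")

```text
time: 4.88
tool_pos: [0.4691, 0.0744, 0.1385]
tool_rot: [0.0, 0.975, 0.222, 0.0]
contact_force: [-1.8, -0.5, 5.7]
gripper_width: 0.001
grasp_force: 2.7
```

Request:
jog_arm(motion="0 0 0 0.0005 0 0 0; 0 0 0 0.001 0 0 0; 0 0 0 0.001 0 0 0; 0 0 0 0.001 0 0 0; 0 0 0 0.001 0 0 0")

```text
time: 5.5
tool_pos: [0.4693, 0.0744, 0.1385]
tool_rot: [0.0, 0.975, 0.222, 0.0]
contact_force: [-1.6, -0.6, 7.1]
gripper_width: 0.004
grasp_force: 3.7
```

Height is unchanged while the force rises, so the lid is home. Lift and move across.

Request:
jog_arm(motion="0 0 0 -0.01 0 0 0; 0 0 0 -0.04 0 0 0; 0 0 0 -0.08 0 0 0; 0 0 0 -0.1 0 0 0; 0 0 0 -0.1 0 0 0")

```text
time: 6.12
tool_pos: [0.4695, 0.0744, 0.1885]
tool_rot: [0.0, 0.975, 0.222, 0.001]
contact_force: [0.0, -1.0, -1.3]
gripper_width: -0.002
grasp_force: 0.0
```

```bash
python3 - <<'E'
from plant import *
import numpy as np
from scipy.spatial.transform import Rotation as R
s=state();q=s['tool_rot'];d=np.array([.463,.2375,s['tool_pos'][2]])-s['tool_pos']
print(s['tool_pos'],R.from_quat(np.roll(q,-1)).inv().apply(d)/.5)
for n in ['empty_jar_top','powder_jar_top']:
    for c in ['side']:
        grab_frame(c);print(n,[(round(x['p'],2),np.round(x['at'],3)) for x in place_of(c,n)[:3]])
E
```

```text
[0.46947875 0.07441336 0.1884561 ] [ 1.29239696e-01 -2.99756567e-01 -2.23485881e-05]
empty_jar_top [(0.81, array([0.466, 0.079, 0.134])), (0.65, array([0.486, 0.497, 0.135])), (0.37, array([0.655, 0.126, 0.006]))]
powder_jar_top [(0.67, array([0.49 , 0.377, 0.128])), (0.65, array([ 0.43 , -0.257, -0.002])), (0.59, array([0.46 , 0.24 , 0.138]))]
```

Request:
jog_arm(motion="0 0.032 -0.075 0 0 0 0; 0 0.065 -0.15 0 0 0 0; 0 0.097 -0.225 0 0 0 0; 0 0.129 -0.3 0 0 0 0; 0 0.129 -0.3 0.03 0 0 0")

```text
time: 6.95
tool_pos: [0.4624, 0.2397, 0.1726]
tool_rot: [-0.0, 0.975, 0.223, 0.001]
contact_force: [0.0, -0.3, 0.5]
gripper_width: 0.0
grasp_force: 0.0
```

Request:
jog_arm(motion="0 0 0 0.02 0 0 0; 0 0 0 0.035 0 0 0; 0 0 0 0.048 0 0 0; 0 0 0 0.056 0 0 0; 0 0 0 0.06 0 0 0")

```text
time: 7.58
tool_pos: [0.4624, 0.2373, 0.1422]
tool_rot: [0.0, 0.975, 0.221, 0.0]
contact_force: [-0.5, -0.2, 0.4]
gripper_width: 0.001
grasp_force: 0.0
```

Request:
jog_arm(motion="0 0 0 0.003 0 0 0; 0 0 0 0.006 0 0 0; 0 0 0 0.009 0 0 0; 0 0 0 0.012 0 0 0; 0 0 0 0.015 0 0 0")

```text
time: 8.2
tool_pos: [0.4623, 0.2376, 0.1351]
tool_rot: [-0.0, 0.975, 0.222, 0.0]
contact_force: [-0.9, -0.6, 2.3]
gripper_width: 0.002
grasp_force: 1.1
```

Request:
jog_arm(motion="0 0 0 0.002 0 0 0; 0 0 0 0.004 0 0 0; 0 0 0 0.006 0 0 0; 0 0 0 0.008 0 0 0; 0 0 0 0.009 0 0 0")

```text
time: 8.82
tool_pos: [0.4623, 0.2376, 0.1303]
tool_rot: [-0.0, 0.975, 0.222, 0.0]
contact_force: [-1.5, -0.3, 1.4]
gripper_width: 0.003
grasp_force: 1.1
```

Request:
jog_arm(motion="0 0 0 0.001 0 0 0; 0 0 0 0.002 0 0 0; 0 0 0 0.003 0 0 0; 0 0 0 0.004 0 0 0; 0 0 0 0.004 0 0 0")

```text
time: 9.45
tool_pos: [0.4623, 0.2376, 0.1285]
tool_rot: [-0.0, 0.975, 0.222, 0.0]
contact_force: [-0.7, 0.3, 3.6]
gripper_width: -0.003
grasp_force: 1.8
```

Request:
jog_arm(motion="0 0 0 0.0005 0 0 0; 0 0 0 0.001 0 0 0; 0 0 0 0.0015 0 0 0; 0 0 0 0.0015 0 0 0; 0 0 0 0.0015 0 0 0")

```text
time: 10.07
tool_pos: [0.4626, 0.2377, 0.1286]
tool_rot: [0.0, 0.975, 0.222, 0.0]
contact_force: [-1.9, -0.9, 8.0]
gripper_width: -0.003
grasp_force: 3.4
```

Stopped hard at 0.1285, so this lid is home too. Draw up well clear.

Request:
jog_arm(motion="0 0 0 -0.01 0 0 0; 0 0 0 -0.05 0 0 0; 0 0 0 -0.12 0 0 0; 0 0 0 -0.2 0 0 0; 0 0 0 -0.26 0 0 0")

```text
time: 10.7
tool_pos: [0.4627, 0.2377, 0.2607]
tool_rot: [-0.0, 0.975, 0.222, 0.001]
contact_force: [0.3, 0.6, -0.8]
gripper_width: 0.0
grasp_force: 0.0
```

Request:
jog_arm(motion="0 0 0 0 0 0 0; 0 0 0 0 0 0 0; 0 0 0 0 0 0 0; 0 0 0 0 0 0 0; 0 0 0 0 0 0 0")

```text
time: 11.32
tool_pos: [0.462, 0.2374, 0.2568]
tool_rot: [0.0, 0.975, 0.222, -0.001]
contact_force: [-0.1, 0.0, 0.7]
gripper_width: 0.002
grasp_force: 0.0
```

```bash
python3 - <<'E'
from plant import *
import numpy as np
print(state()['tool_pos']);grab_frame('side')
for n in ['empty_jar_top','powder_jar_top']:
    print(n,[(round(x['p'],2),np.round(x['at'],3)) for x in place_of('side',n)[:3]])
print(job_done())
E
```

```text
[0.46197824 0.23744893 0.25679234]
empty_jar_top [(0.76, array([0.463, 0.08 , 0.137])), (0.51, array([0.487, 0.498, 0.137]))]
powder_jar_top [(0.63, array([0.485, 0.377, 0.125])), (0.59, array([0.459, 0.24 , 0.129])), (0.47, array([0.39 , 0.421, 0.126]))]
the job is handed in; nothing more can be done
None
```

I pressed the empty jar's lid and then the nearly full jar's lid down to their hard stops (peak reading about 8 N). I then drew the hand up to 0.257 m and handed the job in at about 11 s; the hand-in returned no verdict.

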